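# Open a tray-sealing press: wind the tray out, hold the lid on its balance point

## Task

On the tray-sealing press, first wind the handwheel counter-clockwise until the red nose of the tray carriage touches the yellow stop block, and leave it there. Only then take the lid by its black bar, swing it up to its balance point - a little past upright, where it pulls neither back nor forward - and finish while still gripping the bar and holding the lid still there. Do not let the lid go over backwards, and leave the order pad, the radio and the stack of trays where they are.

Things in the scene. Friction and masses are not known exactly. Their poses are not given: they have to be found in the camera images.
- press: Fixed stainless tray-sealing press; origin on the counter under its middle. +x points from the lid's bar to its hinge (at yaw 0 away from the robot). The carriage runs out towards -y over a rail bed 50 mm high (y -90 to -292 mm); the blue gearbox with the handwheel stands at +y. Housing under the lid 185 mm (x) by 190 mm (y). Place and yaw vary.
- wheel_center (a point): On the handwheel's vertical axis, on the wheel's upper face, 108 mm above the counter. The dark steel wheel is a solid disc of radius 58 mm, 12 mm thick. In the press frame this point is (-30, 175, 108) mm.
- crank_grip (a point): On the axis of the upright red crank grip, 26 mm above the wheel's face and 45 mm from the wheel's axis. A plain round upright sleeve, 16 mm in diameter, 46 mm tall (top 156 mm above the counter), that spins freely on its pin: fingers holding it can keep their heading while the wheel goes round.
- wheel (a joint): Handwheel angle, rad, grows counter-clockwise seen from above. A full turn that way drives the carriage 60 mm towards the stop (9.55 mm per rad, no slip); about one to two turns are needed. It turns with about 2 N at the crank grip, stays where it is left, and blocks firmly once the carriage meets the stop.
- carriage_nose (a point): Centre of the outer (-y) face of the red nose block, 40 mm wide and 20 mm high, on the tray carriage, 62 mm above the counter. It moves along the press's -y with the handwheel.
- stop_face (a point): Centre of the +y face of the yellow stop block (pad 60 mm wide, 28 mm high) clamped across the rails, 62 mm above the counter; axes parallel to the press's. Its place along the rails varies. The y of carriage_nose in this frame is the gap left: 0 when touching.
- lid_hinge (a point): On the lid's hinge axis (parallel to the press's y), at the middle of the lid's width, 124 mm above the counter; in the press frame (75, 0, 124) mm.
- lid_bar (a point): Middle of the lid's black round grab bar, a sleeve 14 mm thick and 98 mm long along press y that spins freely, on two arms; 38 mm open gap between bar and lid edge, free space below. Shut: 112 mm above the counter, 195 mm to the -x side of the hinge and 12 mm below it; it swings about the hinge at a radius of 195 mm. Fingers pointing down can stay so.
- lid (a joint): Lid angle, rad: 0 shut (level), grows as the bar swings up and over to press +x; 1.571 upright, at most 2.5. No friction. White lid with a heavy platen below, 0.4 to 0.85 kg, 2 to 3 N to lift. It balances at 1.757 (11 degrees past upright): bar 24 mm beyond the hinge axis (press +x) and 194 mm above it, 318 mm above the counter. Below that it falls shut, beyond it falls open.
- order_pad: Bystander: pale green order pad, 100 x 140 x 20 mm, lying on the counter; origin under its centre.
- radio: Bystander: black handheld radio lying on its back, 60 x 110 x 32 mm with a 100 mm stub aerial towards its +y; origin under the middle of its case.
- tray_stack: Bystander: stack of foil trays, 110 x 150 x 58 mm; origin under its centre.

How it is judged:
On the way, in this order (a step that is already met when the one before it is completed fails the run):
1. the carriage nose touches the stop, the lid still shut (y of carriage_nose in the frame of stop_face below 0.003 m and value of joint lid below 0.15 rad), for 0.2 s.
2. the lid is gripped at its balance point (value of joint lid between 1.687 and 1.827 rad and contact force between the fingers and lid above 1 N), for 0.3 s.
At the end, for the whole second after the job is handed in: Through the last second the fingers grip the lid (more than 1 N) and hold it still (under 0.1 rad/s) within 0.07 rad (4 degrees) of its balance angle 1.757 rad, and the carriage nose is still within 4 mm of the stop (all of step 2 and velocity of joint lid between -0.1 and 0.1 rad/s and y of carriage_nose in the frame of stop_face below 0.004 m); the arm keeps its last pose, push and grip.
It fails at once if the lid is lifted before the carriage has reached its stop (value of joint lid above 0.25 rad and y of carriage_nose in the frame of stop_face above 0.006 m).
It fails at once if the lid goes over backwards (value of joint lid above 2.057 rad).
It fails at once if a bystander is pushed more than 20 mm (distance of any of order_pad, radio, tray_stack from where it was at the start of the episode above 0.02 m).
It also fails if it takes over 72 s, if anything falls off the work surface, if the arm or the gripper's body presses on something with over 40 N, if the wrist force passes 120 N, or if a joint passes its speed limit or range.

## Robot

A 6-joint arm with a two-finger parallel gripper is mounted at the origin on the work surface. World frame = base frame: x ahead of the robot, y to its left, z up, the work surface at z = 0. Lengths are in m, angles in rad, forces in N, time in s.
With the tool pointing down it reaches from about 0.325 to 0.85 m from the base axis. Payload 15.5 kg.
Tool frame: the origin (TCP) lies midway between the tips of the shut fingers; the grasp point (between the pads) lies 19 mm behind it; x points along the fingers, z is the direction in which the jaws open and shut, and the axes are right-handed (so a half turn about x gives the same grasp; the last joint's range is limited). The gripper opens to 91 mm and grips with 3 to 60 N. Pads are 32 mm wide; open, the fingers measure 118 mm over their backs; the gripper's body (76 mm by 178 mm) begins 60 mm behind the grasp point.
Start: joints at [-1.395, 0.494, 1.345, -0, 1.302, -0.096], TCP at [0.168, -0.602, 0.214] pointing down, gripper open.
Joint ranges: [-2.91, 2.91], [-0.82, 2.16], [0.22, 2.67], [-1.22, 4.37], [0.12, 2.79], [-3.08, 3.08]. Speed limits (rad/s): [1.89, 1.89, 2.57, 3.01, 3.01, 3.01].

## Interface

Orientations are given as a unit quaternion [x, y, z, w].
In Python, from rig import robot gives the robot as it stands.
- The arm moves only by the tool drive_tool, never from a script. Its argument "plan" is a list of rows, each a list of 3 entries, a list of its own where there are three numbers: the closure, from 0 (fully open) to 1 (shut), then the shift along the tool's x, y, z in m, then the turn, a rotation vector about the tool's x, y, z in units of 6 degrees (1.0 is 6 degrees). In form: [[jaw, [x, y, z], [rx, ry, rz]], ...]. A call has 1 to 20 rows; each row is the pose to reach, as a shift and turn from the pose measured when the call began, along the tool's axes at that moment; what a row does not reach only later rows make up. A row lasts 1/12 s, in which the tool goes at most 41.7 mm and 7.16 degrees, less where a joint would pass 70% of its speed; a pose out of reach is approached as far as the arm can. A call with a gripper value outside its range is refused whole. The fingers move at their own pace and stop on an object; "squeeze" is the grip in N (left out, the last holds). Time passes only in rows, so rows that repeat a pose let the fingers close. It gives the time, the measured TCP pose, the force and the opening at its end, in the units of the state.
- robot.get_obs(): the state, without advancing time (a new reading comes with each control period).
- robot.capture(name): name is "scene" or "top" or "wrist"; returns (picture, depth): 420x560x3 uint8, blue, green, red; 420x560 float32, m along the optical axis (not along the pixel's ray), 0 where there is no reading.
- robot.camera_params(name): a dict with "vfov" (degrees; the focal length in pixels is half the picture's height over the tangent of half this angle, whatever the lens; pixels are square), "cx", "cy" (the principal point, pixels), "R" (3x3) and "t" (3): a world point X has camera coordinates R X + t; the wrist camera has in their place "mount" (4x4, takes a point from camera to tool coordinates, whose origin is the TCP and whose axes are the tool frame's). Camera axes: x right, y down, z forward; pixel columns grow to the right and rows downward; lengths in m; the calibration is good to about 2 mm. A picture is of the moment at which its call begins: read the wrist's pose just before it. camera_params takes no time and is no camera call.
- robot.sign_off(): hands the job in, once; it reports no verdict.
The state is a dict: "clock": time; "joints": joint angles; "dq": joint speeds; "joint_efforts": joint torques, N m; "tcp_pos": TCP position; "eef_rot": TCP orientation; "wrist_force": force on the tool from outside, world axes, zero at the start; "torque": the same for the moment, N m; "opening": finger opening in m.
Only numpy, scipy, OpenCV 4.12 (cv2) and the standard library are available. Lean on these libraries where they do the work, as an engineer would, in place of code of your own. Each camera call takes 0.05 s, during which the arm holds its last target. There are 200 camera calls.

## Working session

There is one attempt and no reset: what is moved stays moved. The work goes in short steps, Python scripts to look and compute and a tool call to move; the robot and the scene stay as the last step left them, time stands still between calls to the robot, and variables do not carry over. Pictures are saved under pics/ and viewed, about 8 in all and at most 12, crops included, and the job is handed in when it is done.

Besides the shell and the picture viewer there is one more tool, called after "Call:" as name([rows], argument=value, ...), one row to a line, values as JSON. drive_tool: Moves the arm, as the interface text tells. Its arguments: {"type":"object","properties":{"plan":{"type":"array","items":{"type":"array"}},"squeeze":{"type":"number"}},"required":["plan"]}

```bash
mkdir -p pics; cat > h.py <<'E'
import numpy as np,cv2
from rig import robot
from scipy.spatial.transform import Rotation as Ro
def f(p): return 210/np.tan(np.radians(p['vfov']/2))
def pts(name):
    o=robot.get_obs(); im,d=robot.capture(name); p=robot.camera_params(name)
    v,u=np.mgrid[:420,:560]; F=f(p)
    C=np.stack([(u-p['cx'])/F*d,(v-p['cy'])/F*d,d],-1)
    if 'mount' in p:
        M=np.array(p['mount']); T=C@M[:3,:3].T+M[:3,3]
        W=T@Ro.from_quat(o['eef_rot']).as_matrix().T+np.array(o['tcp_pos'])
    else: W=(C-np.array(p['t']))@np.array(p['R'])
    return im,d,W
E
python3 - <<'E'
from h import *
o=robot.get_obs();print(o)
for n in('scene','top'):
    im,d,W=pts(n); cv2.imwrite(f'pics/{n}0.png',im); np.savez(f'{n}0.npz',im=im,d=d,W=W)
    print(robot.camera_params(n))
print(robot.camera_params('wrist'))
E
```

```text
{'clock': 0.0, 'joints': array([-1.39447518e+00,  4.94189871e-01,  1.34612712e+00, -2.05667912e-05,
        1.30250045e+00, -9.55035404e-02]), 'dq': array([-4.45092739e-04, -8.21377268e-04,  2.90877984e-04,  2.79777759e-03,
       -2.00477045e-05, -3.29055281e-04]), 'joint_efforts': array([-4.10423818e-03, -8.78844166e+01, -3.81864846e+01,  7.03693810e-02,
        5.33006899e-02, -6.23529832e-05]), 'tcp_pos': array([ 0.16773323, -0.60167758,  0.21333547]), 'eef_rot': array([ 0.42792872,  0.56346034, -0.42735187,  0.5628142 ]), 'wrist_force': array([-0.54200624,  0.07732883, -0.08122528]), 'torque': array([-0.03288501,  0.00630142, -0.03936   ]), 'opening': 0.09097439439729119}
{'vfov': 52.45962063869427, 'cx': 282.5121415182804, 'cy': 212.22599175567578, 'R': array([[-0.32633093,  0.94515753, -0.0136148 ],
       [ 0.81779252,  0.27507419, -0.50551912],
       [-0.47405013, -0.17610061, -0.86270798]]), 't': array([ 0.21156181, -0.40823473,  1.28760469])}
{'vfov': 47.63311233610747, 'cx': 277.9654893948856, 'cy': 216.4451966087851, 'R': array([[-0.04766179, -0.99885048,  0.0051059 ],
       [-0.97542178,  0.04544171, -0.21560937],
       [ 0.2151295 , -0.01525674, -0.97646635]]), 't': array([-0.00980506,  0.58512878,  0.8763287 ])}
{'vfov': 69.8380270771238, 'cx': 277.24833323867625, 'cy': 211.2804931793593, 'mount': array([[-2.74208520e-04, -2.62394445e-01,  9.64960662e-01,
        -1.69636480e-01],
       [ 6.75023167e-05, -9.64960701e-01, -2.62394436e-01,
         7.41529330e-02],
       [ 9.99999960e-01, -6.81370980e-06,  2.82312678e-04,
         4.93066165e-04],
       [ 0.00000000e+00,  0.00000000e+00,  0.00000000e+00,
         1.00000000e+00]])}
```

View pics/scene0.png

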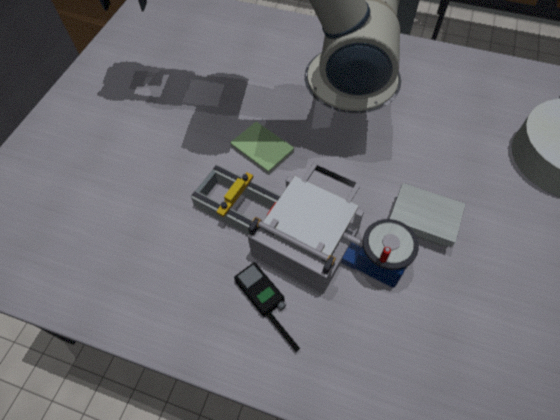

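View pics/top0.png

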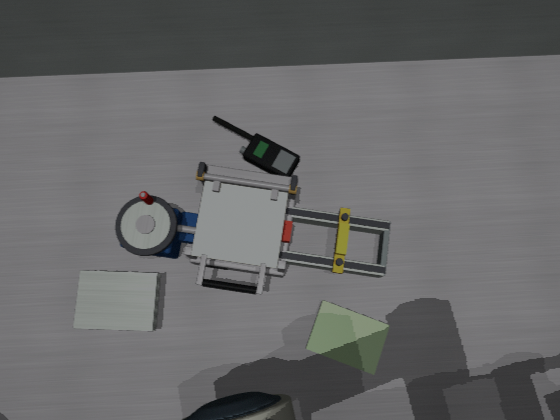

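The top view shows the wheel at about (147,225), the red grip at (147,197), the bar at (230,286), the red nose at (287,231), the yellow stop at (342,240) and the trays at (117,300). The scene view agrees: wheel (390,243), grip (385,255), bar (332,177).

```bash
python3 - <<'E'
from h import *
for n in('top','scene'):
    z=np.load(n+'0.npz'); im,W=z['im'],z['W']; hsv=cv2.cvtColor(im,cv2.COLOR_BGR2HSV)
    H,S,V=cv2.split(hsv); Z=W[...,2]; 
    red=((H<8)|(H>172))&(S>130)&(V>60); yel=(H>18)&(H<33)&(S>130)
    def rep(k,m):
        c,l,s,ce=cv2.connectedComponentsWithStats(m.astype(np.uint8))
        for i in range(1,c):
            if s[i,4]>25: q=W[l==i]; print(n,k,s[i],np.median(q,0).round(4),q.min(0).round(3),q.max(0).round(3))
    rep('red',red&(Z>0));rep('yel',yel)
    u0={'top':(147,225,230,286),'scene':(390,243,332,177)}[n]
    v,u=np.mgrid[:420,:560]
    m=(np.hypot(u-u0[0],v-u0[1])<45)&(abs(Z-.108)<.006)
    q=W[m][:,:2].astype(np.float32); print(n,'wheel',len(q),cv2.minEnclosingCircle(q))
    m=(np.hypot(u-u0[2],v-u0[3])<40)&(V<45)&(Z>.095)&(Z<.13)
    q=W[m]; print(n,'bar',len(q),q.mean(0),np.median(Z[m]),cv2.minAreaRect(q[:,:2].astype(np.float32)))
    m=(np.hypot(u-(240 if n=='top' else 310),v-(225 if n=='top' else 215))<70)&(Z>.125)&(Z<.16)&(V>120)&(S<40)
    q=W[m]; print(n,'lid',len(q),np.median(q,0),cv2.minAreaRect(q[:,:2].astype(np.float32)))
E
```

```text
top red [140 191   8   8  28] [0.6122 0.2013 0.1551] [0.608 0.197 0.151] [0.622 0.21  0.16 ]
top red [282 221  10  21 161] [ 0.5525 -0.0526  0.073 ] [ 0.382 -0.065  0.001] [ 0.574 -0.023  0.982]
top yel [332 208  18  66 597] [ 0.5273 -0.157   0.076 ] [ 0.382 -0.18   0.004] [ 0.596 -0.023  0.982]
top wheel 2797 ((0.5617847442626953, 0.1993543803691864), 0.0734800174832344)
top bar 398 [0.44808251 0.05796554 0.11858565] 0.11870232567086064 ((0.44838598370552063, 0.05800761282444), (0.09644293785095215, 0.013382311910390854), 78.90433502197266)
top lid 238 [0.63428429 0.01157548 0.1299272 ] ((0.6280457377433777, 0.021260090172290802), (0.15668056905269623, 0.02559485286474228), 78.61023712158203)
scene yel [217 173  36  44 466] [ 0.54   -0.1566  0.0676] [ 0.468 -0.196  0.007] [1.013 0.139 0.907]
scene wheel 2101 ((0.5617310404777527, 0.19419409334659576), 0.07798729836940765)
scene bar 139 [0.44978603 0.0495034  0.11705235] 0.11708430015530621 ((0.4495076835155487, 0.05138380452990532), (0.08317521959543228, 0.010937652550637722), 78.87881469726562)
scene lid 303 [0.63765318 0.02317422 0.12907655] ((0.629999577999115, 0.02290286123752594), (0.15753188729286194, 0.028849180787801743), 78.25577545166016)
```

```bash
cat >> h.py <<'E'
yaw=np.radians(-11.1)
O=np.array([.5667,.0339,0])
RP=Ro.from_euler('z',yaw).as_matrix()
def goalR(s=1):
    x=np.array([0,0,-1.]); z=s*RP[:,0]; return np.stack([x,np.cross(z,x),z],1)
def rel(p,s=1):
    o=robot.get_obs(); R=Ro.from_quat(o['eef_rot']).as_matrix()
    return R.T@(np.array(p)-o['tcp_pos']), Ro.from_matrix(R.T@goalR(s)).as_rotvec()/np.radians(6)
E
python3 - <<'E'
from h import *
o=robot.get_obs(); print(Ro.from_quat(o['eef_rot']).as_matrix().round(3))
for s in(1,-1): print(s,[a.round(4) for a in rel([.615,.201,.26],s)])
z=np.load('top0.npz'); im,W=z['im'],z['W']; H,S,V=cv2.split(cv2.cvtColor(im,cv2.COLOR_BGR2HSV))
P=(W-O)@RP
# wheel: rim pixels only, z within 4mm
v,u=np.mgrid[:420,:560]
m=(np.hypot(u-147,v-225)<36)&(abs(W[...,2]-.108)<.005)
q=P[m]; print('wheel press min/max',np.percentile(q,[1,50,99],0).round(3))
for k,mm in(('red',((H<8)|(H>172))&(S>110)&(W[...,2]>.05)&(W[...,2]<.17)),('yel',(H>18)&(H<33)&(S>110)&(W[...,2]>.055)&(W[...,2]<.1))):
    for side in(0,1):
        q=P[mm&((P[...,1]>.1) if side else (P[...,1]<0))]
        if len(q)>5: print(k,side,len(q),np.percentile(q,[2,50,98],0).round(4).tolist())
E
```

```text
[[-0.     0.963  0.268]
 [ 0.001  0.268 -0.963]
 [-1.     0.    -0.001]]
1 [array([-0.0458,  0.6464, -0.6532]), array([-1.05545e+01, -9.00000e-03, -6.60000e-03])]
-1 [array([-0.0458,  0.6464, -0.6532]), array([ 1.94455e+01, -7.50000e-03,  1.02000e-02])]
wheel press min/max [[-0.085  0.121  0.105]
 [-0.034  0.173  0.11 ]
 [ 0.021  0.23   0.113]]
red 0 166 [[-0.0164, -0.0945, 0.0636], [0.0024, -0.0873, 0.0729], [0.0227, -0.0801, 0.0761]]
red 1 99 [[0.0065, 0.1695, 0.1062], [0.0112, 0.1723, 0.1467], [0.022, 0.1825, 0.1587]]
yel 0 599 [[-0.0595, -0.2048, 0.0592], [-0.0009, -0.1943, 0.0759], [0.0657, -0.1852, 0.0808]]
```

Call:
drive_tool([
  [0.5,[-0.0458,0.1,-0.1],[-1,0,0]],
  [0.5,[-0.0458,0.646,-0.653],[-10.55,0,0]],
  [0.5,[-0.0458,0.646,-0.653],[-10.55,0,0]],
  [0.5,[-0.0458,0.646,-0.653],[-10.55,0,0]],
  [0.5,[-0.0458,0.646,-0.653],[-10.55,0,0]],
  [0.5,[-0.0458,0.646,-0.653],[-10.55,0,0]],
  [0.5,[-0.0458,0.646,-0.653],[-10.55,0,0]],
  [0.5,[-0.0458,0.646,-0.653],[-10.55,0,0]],
  [0.5,[-0.0458,0.646,-0.653],[-10.55,0,0]],
  [0.5,[-0.0458,0.646,-0.653],[-10.55,0,0]],
  [0.5,[-0.0458,0.646,-0.653],[-10.55,0,0]],
  [0.5,[-0.0458,0.646,-0.653],[-10.55,0,0]],
  [0.5,[-0.0458,0.646,-0.653],[-10.55,0,0]],
  [0.5,[-0.0458,0.646,-0.653],[-10.55,0,0]],
  [0.5,[-0.0458,0.646,-0.653],[-10.55,0,0]],
  [0.5,[-0.0458,0.646,-0.653],[-10.55,0,0]],
  [0.5,[-0.0458,0.646,-0.653],[-10.55,0,0]],
  [0.5,[-0.0458,0.646,-0.653],[-10.55,0,0]],
  [0.5,[-0.0458,0.646,-0.653],[-10.55,0,0]],
  [0.5,[-0.0458,0.646,-0.653],[-10.55,0,0]],
], squeeze=20)

```text
clock: 1.77
tcp_pos: [0.5723, 0.126, 0.2565]
eef_rot: [0.069, 0.704, -0.068, 0.704]
wrist_force: [0.8, -0.7, 0.8]
opening: 0.0454
```

```bash
python3 - <<'E'
from h import *
print([a.round(4) for a in rel([.615,.201,.26])],robot.get_obs()['clock'],robot.get_obs()['opening'],robot.get_obs()['joints'])
E
```

```text
[array([-0.0035,  0.0818,  0.0275]), array([-0.0012, -0.0081, -0.0077])] 1.7667 0.04538729879363931 [1.14234183e-01 4.00445752e-01 1.38494148e+00 1.04602589e-03
 1.35677354e+00 3.07872599e-01]
```

Good. Finish the approach and look with the wrist camera.

Call:
drive_tool([
  [0.5,[-0.0035,0.082,0.0275],[0,0,0]],
  [0.5,[-0.0035,0.082,0.0275],[0,0,0]],
  [0.5,[-0.0035,0.082,0.0275],[0,0,0]],
  [0.5,[-0.0035,0.082,0.0275],[0,0,0]],
  [0.5,[-0.0035,0.082,0.0275],[0,0,0]],
])

```text
clock: 2.18
tcp_pos: [0.6147, 0.2011, 0.2593]
eef_rot: [0.068, 0.704, -0.068, 0.703]
wrist_force: [0.2, -0.6, -0.8]
opening: 0.0456
```

```bash
python3 - <<'E'
from h import *
print([a.round(4) for a in rel([.615,.201,.26])])
im,d,W=pts('wrist'); cv2.imwrite('pics/w1.png',im); P=(W-O)@RP
H,S,V=cv2.split(cv2.cvtColor(im,cv2.COLOR_BGR2HSV)); Z=W[...,2]
m=((H<8)|(H>172))&(S>110)
c,l,s,ce=cv2.connectedComponentsWithStats(m.astype(np.uint8))
for i in range(1,c):
    if s[i,4]>80:
        q=P[l==i]; print(s[i],np.percentile(q,[2,50,98],0).round(4).tolist())
        q=q[q[:,2]>.15]
        if len(q)>5: print('top',len(q),q.mean(0),cv2.minEnclosingCircle(q[:,:2].astype(np.float32)))
m=(abs(Z-.108)<.003)&(P[...,1]>.1)&(P[...,1]<.25)
q=P[m];print(len(q),np.percentile(q,[1,50,99],0).round(3).tolist())
m=(V<45)&(Z>.1)&(Z<.13)&(P[...,0]<-.1)
q=P[m];print(len(q),np.percentile(q,[1,50,99],0).round(3).tolist()) if len(q) else 0
E
```

```text
[array([-0.0007, -0.0001,  0.0003]), array([ 0.0061, -0.0178, -0.0005])]
[270 190  16  24 238] [[0.0088, 0.1712, 0.1162], [0.0158, 0.1824, 0.1527], [0.0225, 0.1853, 0.156]]
top 140 [0.01546097 0.1798593  0.15795213] ((0.014768976718187332, 0.20846869051456451), 0.03854689002037048)
7314 [[-0.083, 0.126, 0.105], [-0.03, 0.184, 0.108], [0.025, 0.23, 0.111]]
```

View pics/w1.png

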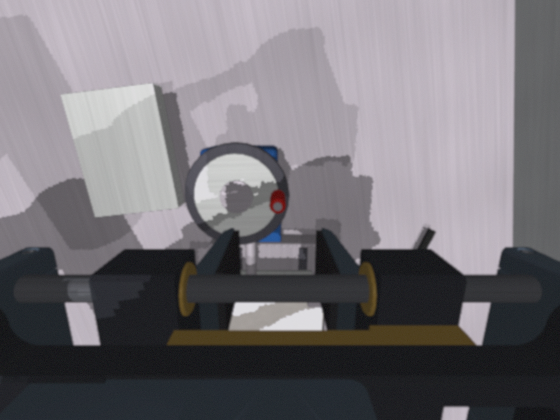

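The wrist view shows the wheel centred near (238,193) and the grip at (278,200), so the grip is within about 4 mm of my estimate. I'll descend over it.

Call:
drive_tool([
  [0.5,[0.03,0.003,0.0005],[0,0,0]],
  [0.5,[0.06,0.003,0.0005],[0,0,0]],
  [0.5,[0.09,0.003,0.0005],[0,0,0]],
  [0.5,[0.12,0.003,0.0005],[0,0,0]],
  [0.5,[0.14,0.003,0.0005],[0,0,0]],
  [0.5,[0.14,0.003,0.0005],[0,0,0]],
  [0.9,[0.14,0.003,0.0005],[0,0,0]],
  [0.9,[0.14,0.003,0.0005],[0,0,0]],
  [0.9,[0.14,0.003,0.0005],[0,0,0]],
  [0.9,[0.14,0.003,0.0005],[0,0,0]],
  [0.9,[0.14,0.003,0.0005],[0,0,0]],
], squeeze=20)

```text
clock: 3.15
tcp_pos: [0.6152, 0.2035, 0.1208]
eef_rot: [0.069, 0.704, -0.068, 0.703]
wrist_force: [-16.3, 3.1, 18.4]
opening: 0.0156
```

```bash
cat >> h.py <<'E'
def st():
    o=robot.get_obs(); print('t',round(o['clock'],2),'press tcp',(RP.T@(o['tcp_pos']-O)).round(4),'F',(RP.T@o['wrist_force']).round(1),'open',round(o['opening'],4))
E
python3 -c "
from h import *
st()"
```

```text
t 3.15 press tcp [0.0149 0.1757 0.1208] F [-16.6  -0.1  18.4] open 0.0156
```

Call:
drive_tool([
  [0.9,[-0.003,0,-0.001],[0,0,0]],
  [0.9,[-0.003,0,-0.001],[0,0,0]],
  [0.9,[-0.003,0,-0.001],[0,0,0]],
])

```text
clock: 3.4
tcp_pos: [0.6147, 0.2035, 0.124]
eef_rot: [0.069, 0.704, -0.068, 0.704]
wrist_force: [5.2, -1.0, -8.8]
opening: 0.0153
```

```bash
python3 -c "
from h import *
st()"
```

```text
t 3.4 press tcp [0.0145 0.1757 0.124 ] F [ 5.3  0.1 -8.8] open 0.0153
```

Call:
drive_tool([
  [0.9,[0,0.0116,-0.0015],[0,0,0]],
  [0.9,[0,0.0225,-0.006],[0,0,0]],
  [0.9,[0,0.0318,-0.0132],[0,0,0]],
  [0.9,[0,0.039,-0.0225],[0,0,0]],
  [0.9,[0,0.0435,-0.0334],[0,0,0]],
  [0.9,[0,0.045,-0.045],[0,0,0]],
  [0.9,[0,0.045,-0.045],[0,0,0]],
])

```text
clock: 3.98
tcp_pos: [0.5761, 0.2562, 0.1239]
eef_rot: [0.067, 0.705, -0.069, 0.703]
wrist_force: [-2.5, -11.5, -5.0]
opening: 0.0154
```

```bash
python3 -c "
from h import *
st()"
```

```text
t 3.98 press tcp [-0.0336  0.2199  0.1239] F [ -0.3 -11.7  -5. ] open 0.0154
```

Call:
drive_tool([
  [0.9,[0,-0.0009,-0.008],[0,0,0]],
  [0.9,[0,-0.0054,-0.0189],[0,0,0]],
  [0.9,[0,-0.0126,-0.0282],[0,0,0]],
  [0.9,[0,-0.0219,-0.0354],[0,0,0]],
  [0.9,[0,-0.0328,-0.0399],[0,0,0]],
  [0.9,[0,-0.0444,-0.0414],[0,0,0]],
  [0.9,[0,-0.056,-0.0399],[0,0,0]],
  [0.9,[0,-0.0669,-0.0354],[0,0,0]],
  [0.9,[0,-0.0762,-0.0282],[0,0,0]],
  [0.9,[0,-0.0834,-0.0189],[0,0,0]],
  [0.9,[0,-0.0879,-0.008],[0,0,0]],
  [0.9,[0,-0.0894,0.0036],[0,0,0]],
  [0.9,[0,-0.0894,0.0036],[0,0,0]],
])

```text
clock: 5.07
tcp_pos: [0.5654, 0.1667, 0.124]
eef_rot: [0.067, 0.704, -0.069, 0.703]
wrist_force: [0.7, -7.6, -8.9]
opening: 0.0159
```

```bash
python3 - <<'E'
from h import *
st()
im,d,W=pts('top'); cv2.imwrite('pics/t2.png',im[150:330,80:420]); P=(W-O)@RP
H,S,V=cv2.split(cv2.cvtColor(im,cv2.COLOR_BGR2HSV));Z=W[...,2]
q=P[((H<8)|(H>172))&(S>110)&(Z>.05)&(Z<.1)&(P[...,1]<0)]; print(len(q),np.percentile(q,[2,50,98],0).round(4).tolist())
E
```

```text
t 5.07 press tcp [-0.0268  0.1301  0.124 ] F [ 2.2 -7.4 -8.9] open 0.0159
454 [[-0.0164, -0.1395, 0.0635], [0.0023, -0.1199, 0.0728], [0.0228, -0.1005, 0.076]]
```

Call:
drive_tool([
  [0.9,[0,0.0014,0.0084],[0,0,0]],
  [0.9,[0,0.0059,0.0193],[0,0,0]],
  [0.9,[0,0.0131,0.0286],[0,0,0]],
  [0.9,[0,0.0224,0.0358],[0,0,0]],
  [0.9,[0,0.0333,0.0403],[0,0,0]],
  [0.9,[0,0.0449,0.0418],[0,0,0]],
  [0.9,[0,0.0565,0.0403],[0,0,0]],
  [0.9,[0,0.0674,0.0358],[0,0,0]],
  [0.9,[0,0.0767,0.0286],[0,0,0]],
  [0.9,[0,0.0839,0.0193],[0,0,0]],
  [0.9,[0,0.0884,0.0084],[0,0,0]],
  [0.9,[0,0.0899,-0.0032],[0,0,0]],
  [0.9,[0,0.0884,-0.0148],[0,0,0]],
  [0.9,[0,0.0839,-0.0257],[0,0,0]],
  [0.9,[0,0.0767,-0.035],[0,0,0]],
  [0.9,[0,0.0767,-0.035],[0,0,0]],
])

```text
clock: 6.45
tcp_pos: [0.5437, 0.2479, 0.1241]
eef_rot: [0.066, 0.704, -0.07, 0.704]
wrist_force: [6.1, -9.3, -11.9]
opening: 0.0152
```

```bash
cat >> h.py <<'E'
def gap():
    im,d,W=pts('top'); P=(W-O)@RP
    H,S,V=cv2.split(cv2.cvtColor(im,cv2.COLOR_BGR2HSV));Z=W[...,2]
    q=P[((H<8)|(H>172))&(S>110)&(Z>.05)&(Z<.1)&(P[...,1]<0)]; print('nose',len(q),np.percentile(q,[2,50,98],0)[:,1].round(4).tolist())
    q=P[(H>18)&(H<33)&(S>110)&(Z>.055)&(Z<.1)&(abs(P[...,0])<.02)]; print('stop',len(q),np.percentile(q,[2,50,98],0)[:,1].round(4).tolist())
    return im
E
python3 - <<'E'
from h import *
st();gap()
E
```

```text
t 6.45 press tcp [-0.0638  0.2055  0.1241] F [  7.8  -7.9 -11.9] open 0.0152
nose 452 [-0.1767, -0.1572, -0.1376]
stop 225 [-0.2047, -0.1949, -0.1851]
```

Call:
drive_tool([
  [0.9,[0,-0.008,-0.0052],[0,0,0]],
  [0.9,[0,-0.0135,-0.0077],[0,0,0]],
  [0.9,[0,-0.0189,-0.0097],[0,0,0]],
  [0.9,[0,-0.025,-0.0108],[0,0,0]],
  [0.9,[0,-0.0305,-0.0112],[0,0,0]],
  [0.9,[0,-0.0305,-0.0112],[0,0,0]],
], squeeze=30)

```text
clock: 7.0
tcp_pos: [0.5263, 0.2196, 0.124]
eef_rot: [0.066, 0.704, -0.07, 0.703]
wrist_force: [-4.2, -0.8, -9.5]
opening: 0.0154
```

```bash
python3 - <<'E'
from h import *
st();gap()
E
```

```text
t 7.0 press tcp [-0.0754  0.1745  0.124 ] F [-3.9 -1.6 -9.5] open 0.0154
nose 457 [-0.1842, -0.1647, -0.145]
stop 210 [-0.2047, -0.1951, -0.1857]
```

Call:
drive_tool([
  [0.9,[0,-0.0035,0.0003],[0,0,0]],
  [0.9,[0,-0.007,0.001],[0,0,0]],
  [0.9,[0,-0.0085,0.0013],[0,0,0]],
  [0.9,[0,-0.0085,0.0013],[0,0,0]],
])

```text
clock: 7.38
tcp_pos: [0.5258, 0.2141, 0.1242]
eef_rot: [0.068, 0.705, -0.068, 0.703]
wrist_force: [-7.6, 29.0, -11.5]
opening: 0.0154
```

```bash
python3 - <<'E'
from h import *
st();gap()
E
```

```text
t 7.38 press tcp [-0.0748  0.1689  0.1242] F [-13.   27.  -11.5] open 0.0154
nose 448 [-0.1841, -0.1648, -0.1455]
stop 208 [-0.2047, -0.1953, -0.1857]
```

Call:
drive_tool([
  [0.9,[0,-0.003,0],[0,0,0]],
  [0.9,[0,-0.003,0],[0,0,0]],
  [0.9,[0,-0.003,0],[0,0,0]],
  [0.9,[0,-0.0005,0],[0,0,0]],
  [0.5,[0,-0.0005,0],[0,0,0]],
  [0.5,[0,-0.0005,0],[0,0,0]],
  [0.5,[0,-0.0005,0],[0,0,0]],
  [0.5,[-0.02,0,0],[0,0,0]],
  [0.5,[-0.05,0,0],[0,0,0]],
  [0.5,[-0.08,0,0],[0,0,0]],
  [0.5,[-0.08,0,0],[0,0,0]],
])

```text
clock: 8.35
tcp_pos: [0.5291, 0.2147, 0.21]
eef_rot: [0.069, 0.702, -0.067, 0.706]
wrist_force: [-0.2, 0.2, 0.7]
opening: 0.0457
```

```bash
python3 - <<'E'
from h import *
st();im=gap();cv2.imwrite('pics/t3.png',cv2.resize(im[190:300,180:400],None,fx=3,fy=3,interpolation=cv2.INTER_CUBIC))
E
```

```text
t 8.35 press tcp [-0.0717  0.1702  0.21  ] F [-0.3  0.1  0.7] open 0.0457
nose 449 [-0.1844, -0.1648, -0.1454]
stop 210 [-0.2047, -0.1952, -0.1858]
```

View pics/t3.png

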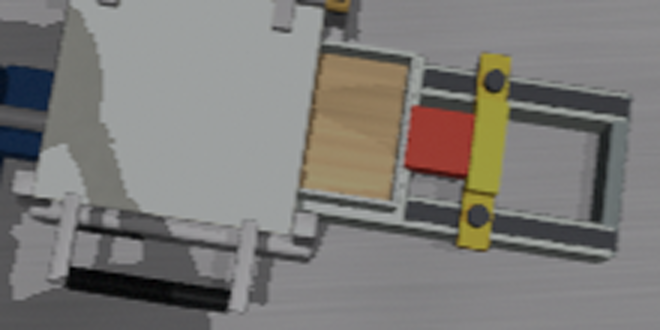

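The red nose (440,140) touches the yellow stop (490,120). A housing ledge shows between the bar and the lid, so I'll profile the heights there before grasping.

Call:
drive_tool([
  [0.6,[-0.02,-0.06,-0.02],[0,0,0]],
  [0.6,[-0.04,-0.12,-0.04],[0,0,0]],
  [0.6,[-0.05,-0.17,-0.049],[0,0,0]],
  [0.6,[-0.05,-0.17,-0.049],[0,0,0]],
  [0.6,[-0.05,-0.17,-0.049],[0,0,0]],
  [0.6,[-0.05,-0.17,-0.049],[0,0,0]],
  [0.6,[-0.05,-0.17,-0.049],[0,0,0]],
  [0.6,[-0.05,-0.17,-0.049],[0,0,0]],
])

```text
clock: 9.07
tcp_pos: [0.4475, 0.0572, 0.2566]
eef_rot: [0.069, 0.702, -0.068, 0.705]
wrist_force: [-0.6, 0.5, -0.5]
opening: 0.0364
```

```bash
python3 - <<'E'
from h import *
st(); print([a.round(4) for a in rel(O+RP@[-.12,0,.2])])
z=np.load('top0.npz'); A=[('top0',(z['W']-O)@RP)]
z=np.load('scene0.npz'); A.append(('scene0',(z['W']-O)@RP))
im,d,W=pts('wrist'); cv2.imwrite('pics/w4.png',im); A.append(('wrist',(W-O)@RP))
for n,P in A:
    print(n)
    for x in np.arange(-.135,-.06,.004):
        q=P[(abs(P[...,0]-x)<.002)&(abs(P[...,1])<.035)&(P[...,2]<.2)][:,2]
        if len(q)>3: print(round(x,3),len(q),np.percentile(q,[5,50,95]).round(3))
E
```

```text
t 9.07 press tcp [-1.215e-01 -1.000e-04  2.566e-01] F [-0.7  0.3 -0.5] open 0.0364
[array([ 0.0566, -0.    ,  0.0013]), array([-0.0062,  0.0372, -0.0231])]
top0
-0.135 67 [-0.001  0.001  0.003]
-0.131 70 [-0.002  0.001  0.004]
-0.127 137 [-0.001  0.113  0.12 ]
-0.123 130 [-0.001  0.118  0.122]
-0.119 87 [0.117 0.12  0.122]
-0.115 55 [0.114 0.117 0.12 ]
-0.107 31 [-0.002  0.001  0.004]
-0.103 66 [-0.002  0.001  0.004]
-0.099 68 [-0.002  0.001  0.004]
-0.095 66 [-0.002  0.001  0.003]
-0.091 64 [-0.001  0.001  0.003]
-0.087 68 [-0.002  0.001  0.004]
-0.083 133 [-0.001  0.011  0.043]
-0.079 80 [0.042 0.045 0.048]
-0.075 141 [0.044 0.112 0.118]
-0.071 155 [0.044 0.113 0.117]
-0.067 89 [0.113 0.116 0.118]
-0.063 84 [0.114 0.116 0.118]
scene0
-0.127 7 [0.115 0.116 0.117]
-0.123 34 [0.115 0.118 0.12 ]
-0.119 53 [0.115 0.118 0.121]
-0.115 85 [0.109 0.114 0.12 ]
-0.111 9 [0.113 0.116 0.118]
-0.075 23 [0.113 0.114 0.115]
-0.071 45 [0.112 0.115 0.116]
-0.067 44 [0.112 0.115 0.117]
-0.063 51 [0.113 0.115 0.118]
wrist
-0.135 143 [-0.002 -0.001  0.   ]
-0.131 103 [-0.002 -0.001  0.   ]
-0.127 129 [0.111 0.115 0.117]
-0.123 224 [0.116 0.117 0.118]
-0.119 258 [0.117 0.118 0.119]
-0.115 224 [0.112 0.116 0.118]
-0.111 21 [-0.002 -0.001  0.   ]
-0.107 127 [-0.002 -0.001  0.   ]
-0.103 144 [-0.003 -0.001  0.001]
-0.099 143 [-0.002 -0.001  0.   ]
-0.095 128 [-0.002 -0.001  0.   ]
-0.091 131 [-0.002 -0.001  0.   ]
-0.087 132 [-0.002 -0.001  0.   ]
-0.083 165 [-0.002 -0.001  0.032]
-0.079 303 [0.    0.041 0.044]
-0.075 316 [0.043 0.045 0.114]
-0.071 393 [0.043 0.113 0.115]
-0.067 385 [0.043 0.113 0.115]
-0.063 239 [0.113 0.114 0.115]
```

View pics/w4.png

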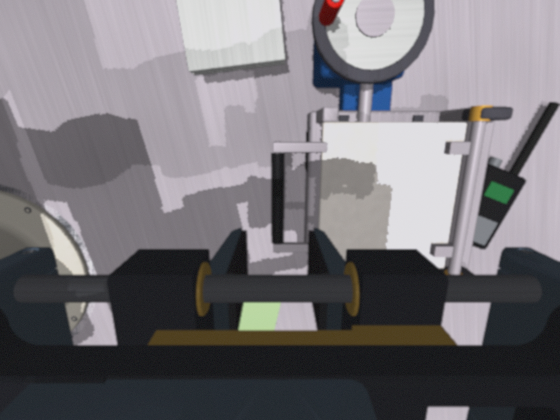

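The wrist view shows the bar at (278,197) clear of the lid edge at (315,190). The profile shows free space around it (ledge at z 0.045 only from x -0.083), so I'll descend and grip.

Call:
drive_tool([
  [0.6,[0.03,0,0.001],[0,0,0]],
  [0.6,[0.06,0,0.001],[0,0,0]],
  [0.6,[0.09,0,0.001],[0,0,0]],
  [0.6,[0.12,0,0.001],[0,0,0]],
  [0.6,[0.15,0,0.001],[0,0,0]],
  [0.6,[0.163,0,0.001],[0,0,0]],
  [0.6,[0.163,0,0.001],[0,0,0]],
  [0.6,[0.163,0,0.001],[0,0,0]],
  [0.95,[0.163,0,0.001],[0,0,0]],
  [0.95,[0.163,0,0.001],[0,0,0]],
  [0.95,[0.163,0,0.001],[0,0,0]],
  [0.95,[0.163,0,0.001],[0,0,0]],
  [0.95,[0.163,0,0.001],[0,0,0]],
], squeeze=25)

```text
clock: 10.2
tcp_pos: [0.4483, 0.0578, 0.094]
eef_rot: [0.069, 0.703, -0.068, 0.705]
wrist_force: [-4.8, 3.4, 5.8]
opening: 0.0132
```

```bash
python3 - <<'E'
from h import *
st(); print(rel(O)[1].round(3))
E
```

```text
t 10.2 press tcp [-0.1208  0.0007  0.094 ] F [-5.3  2.4  5.8] open 0.0132
[-0.001  0.026 -0.025]
```

```bash
cat >> h.py <<'E'
def arc(t0,ts):
    f=lambda t:np.array([-.195*np.cos(t)-.012*np.sin(t), .195*np.sin(t)-.012*np.cos(t)])
    for t in ts:
        d=f(t)-f(t0); print(round(t,3),[round(-d[1],4),0,round(d[0],4)])
E
python3 -c "
from h import *
arc(0,np.arange(.05,.95,.05))"
```

```text
0.05 [np.float64(-0.0098), 0, np.float64(-0.0004)]
0.1 [np.float64(-0.0195), 0, np.float64(-0.0002)]
0.15 [np.float64(-0.0293), 0, np.float64(0.0004)]
0.2 [np.float64(-0.039), 0, np.float64(0.0015)]
0.25 [np.float64(-0.0486), 0, np.float64(0.0031)]
0.3 [np.float64(-0.0582), 0, np.float64(0.0052)]
0.35 [np.float64(-0.0676), 0, np.float64(0.0077)]
0.4 [np.float64(-0.0769), 0, np.float64(0.0107)]
0.45 [np.float64(-0.086), 0, np.float64(0.0142)]
0.5 [np.float64(-0.095), 0, np.float64(0.0181)]
0.55 [np.float64(-0.1037), 0, np.float64(0.0225)]
0.6 [np.float64(-0.1122), 0, np.float64(0.0273)]
0.65 [np.float64(-0.1205), 0, np.float64(0.0325)]
0.7 [np.float64(-0.1284), 0, np.float64(0.0381)]
0.75 [np.float64(-0.1361), 0, np.float64(0.0441)]
0.8 [np.float64(-0.1435), 0, np.float64(0.0505)]
0.85 [np.float64(-0.1506), 0, np.float64(0.0573)]
0.9 [np.float64(-0.1573), 0, np.float64(0.0644)]
```

Call:
drive_tool([
  [0.95,[-0.0098,0,-0.0004],[0,0,0]],
  [0.95,[-0.0195,0,-0.0002],[0,0,0]],
  [0.95,[-0.0293,0,0.0004],[0,0,0]],
  [0.95,[-0.039,0,0.0015],[0,0,0]],
  [0.95,[-0.0486,0,0.0031],[0,0,0]],
  [0.95,[-0.0582,0,0.0052],[0,0,0]],
  [0.95,[-0.0676,0,0.0077],[0,0,0]],
  [0.95,[-0.0769,0,0.0107],[0,0,0]],
  [0.95,[-0.0769,0,0.0107],[0,0,0]],
], squeeze=25)

```text
clock: 10.95
tcp_pos: [0.4594, 0.0557, 0.1726]
eef_rot: [0.069, 0.702, -0.068, 0.706]
wrist_force: [0.8, 2.9, -3.7]
opening: 0.0135
```

```bash
python3 - <<'E'
from h import *
st(); print(rel(O)[1].round(3)); arc(.4,np.arange(.46,1.37,.06))
E
```

```text
t 10.95 press tcp [-0.1095  0.0007  0.1726] F [ 0.3  3.  -3.7] open 0.0135
[-0.002  0.047 -0.031]
0.46 [np.float64(-0.0109), 0, np.float64(0.0042)]
0.52 [np.float64(-0.0216), 0, np.float64(0.0091)]
0.58 [np.float64(-0.0319), 0, np.float64(0.0146)]
0.64 [np.float64(-0.0419), 0, np.float64(0.0207)]
0.7 [np.float64(-0.0516), 0, np.float64(0.0274)]
0.76 [np.float64(-0.0608), 0, np.float64(0.0347)]
0.82 [np.float64(-0.0695), 0, np.float64(0.0425)]
0.88 [np.float64(-0.0778), 0, np.float64(0.0508)]
0.94 [np.float64(-0.0855), 0, np.float64(0.0596)]
1.0 [np.float64(-0.0927), 0, np.float64(0.0688)]
1.06 [np.float64(-0.0994), 0, np.float64(0.0785)]
1.12 [np.float64(-0.1054), 0, np.float64(0.0885)]
1.18 [np.float64(-0.1108), 0, np.float64(0.0989)]
1.24 [np.float64(-0.1156), 0, np.float64(0.1096)]
1.3 [np.float64(-0.1198), 0, np.float64(0.1206)]
1.36 [np.float64(-0.1233), 0, np.float64(0.1317)]
```

The lid lifts smoothly, with about 4 N down. Next, on to about 1.3 rad.

Call:
drive_tool([
  [0.95,[-0.0109,0,0.0042],[0,0,0]],
  [0.95,[-0.0216,0,0.0091],[0,0,0]],
  [0.95,[-0.0319,0,0.0146],[0,0,0]],
  [0.95,[-0.0419,0,0.0207],[0,0,0]],
  [0.95,[-0.0516,0,0.0274],[0,0,0]],
  [0.95,[-0.0608,0,0.0347],[0,0,0]],
  [0.95,[-0.0695,0,0.0425],[0,0,0]],
  [0.95,[-0.0778,0,0.0508],[0,0,0]],
  [0.95,[-0.0855,0,0.0596],[0,0,0]],
  [0.95,[-0.0927,0,0.0688],[0,0,0]],
  [0.95,[-0.0994,0,0.0785],[0,0,0]],
  [0.95,[-0.1054,0,0.0885],[0,0,0]],
  [0.95,[-0.1108,0,0.0989],[0,0,0]],
  [0.95,[-0.1156,0,0.1096],[0,0,0]],
  [0.95,[-0.1198,0,0.1206],[0,0,0]],
  [0.95,[-0.1198,0,0.1206],[0,0,0]],
])

```text
clock: 12.28
tcp_pos: [0.5784, 0.0319, 0.2916]
eef_rot: [0.07, 0.702, -0.068, 0.705]
wrist_force: [3.4, 1.8, -16.0]
opening: 0.0133
```

```bash
python3 - <<'E'
from h import *
st(); print(rel(O)[1].round(3))
im,d,W=pts('scene'); cv2.imwrite('pics/s5.png',im)
E
```

```text
t 12.28 press tcp [0.0118 0.0003 0.2916] F [  3.    2.4 -16. ] open 0.0133
[-0.006  0.04  -0.032]
```

View pics/s5.png

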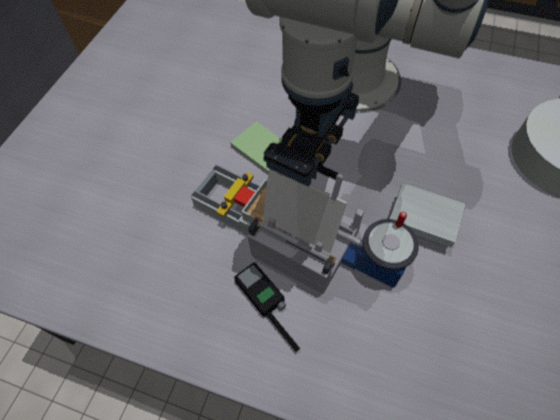

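The lid is near upright, the nose still touches the stop at (243,195), and the bystanders haven't moved. I'll finish the arc and ease the upward pull slightly.

```bash
python3 - <<'E'
from h import *
arc(1.303,list(np.arange(1.35,1.75,.05))+[1.757])
E
```

```text
1.35 [np.float64(-0.0028), 0, np.float64(0.0088)]
1.4 [np.float64(-0.0052), 0, np.float64(0.0182)]
1.45 [np.float64(-0.0073), 0, np.float64(0.0278)]
1.5 [np.float64(-0.0088), 0, np.float64(0.0374)]
1.55 [np.float64(-0.0098), 0, np.float64(0.0471)]
1.6 [np.float64(-0.0104), 0, np.float64(0.0569)]
1.65 [np.float64(-0.0105), 0, np.float64(0.0666)]
1.7 [np.float64(-0.01), 0, np.float64(0.0764)]
1.757 [np.float64(-0.009), 0, np.float64(0.0875)]
```

Call:
drive_tool([
  [0.95,[-0.002,0,0.0088],[0,0,0]],
  [0.95,[-0.004,0,0.0182],[0,0,0]],
  [0.95,[-0.006,0,0.0278],[0,0,0]],
  [0.95,[-0.0073,0,0.0374],[0,0,0]],
  [0.95,[-0.0083,0,0.0471],[0,0,0]],
  [0.95,[-0.0089,0,0.0569],[0,0,0]],
  [0.95,[-0.009,0,0.0666],[0,0,0]],
  [0.95,[-0.0085,0,0.0764],[0,0,0]],
  [0.95,[-0.008,0,0.083],[0,0,0]],
  [0.95,[-0.0075,0,0.0875],[0,0,0]],
  [0.95,[-0.0075,0,0.0875],[0,0,0]],
  [0.95,[-0.0075,0,0.0875],[0,0,0]],
  [0.95,[-0.0075,0,0.0875],[0,0,0]],
  [0.95,[-0.0075,0,0.0875],[0,0,0]],
])

```text
clock: 13.5
tcp_pos: [0.6639, 0.015, 0.2998]
eef_rot: [0.07, 0.702, -0.068, 0.706]
wrist_force: [0.9, -0.5, 7.0]
opening: 0.0133
```

```bash
python3 - <<'E'
from h import *
st(); print(rel(O)[1].round(3)); gap()
im,d,W=pts('scene'); cv2.imwrite('pics/s6.png',im); P=(W-O)@RP
# lid plane angle from scene depth: visible white lid face
v,u=np.mgrid[:420,:560]
m=(abs(P[...,1])<.06)&(P[...,2]>.16)&(P[...,2]<.26)&(P[...,0]>.04)&(P[...,0]<.13)
q=P[m]; print(len(q))
if len(q)>20:
    l=cv2.fitLine(q[:,[0,2]].astype(np.float32),cv2.DIST_HUBER,0,.01,.01).ravel(); print('lid line',l,'angle',np.degrees(np.arctan2(l[1],l[0])))
E
```

```text
t 13.5 press tcp [9.900e-02 1.000e-04 2.998e-01] F [ 1.  -0.3  7. ] open 0.0133
[-0.007  0.051 -0.032]
nose 451 [-0.1841, -0.1648, -0.1453]
stop 208 [-0.2048, -0.1955, -0.1857]
585
lid line [0.18646404 0.9824618  0.08148238 0.21053845] angle 79.253494
```

View pics/s6.png

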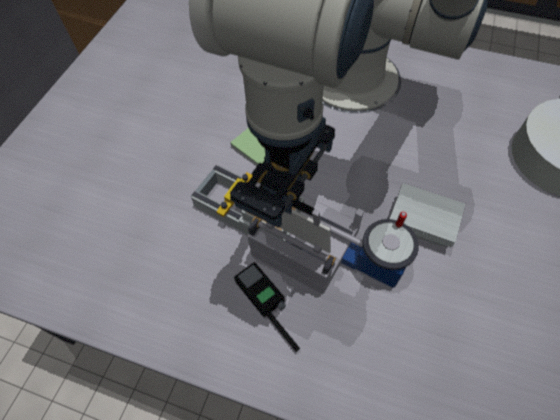

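The lid plane measures 100.7° (1.758 rad), the horizontal pull is about 1 N, the bar is gripped and the nose is still on the stop. I'll hold briefly, then hand in.

Call:
drive_tool([
  [0.95,[0,0,0],[0,0,0]],
  [0.95,[0,0,0],[0,0,0]],
  [0.95,[0,0,0],[0,0,0]],
  [0.95,[0,0,0],[0,0,0]],
  [0.95,[0,0,0],[0,0,0]],
  [0.95,[0,0,0],[0,0,0]],
])

```text
clock: 14.1
tcp_pos: [0.664, 0.015, 0.2998]
eef_rot: [0.07, 0.702, -0.068, 0.706]
wrist_force: [-0.3, -0.2, 2.2]
opening: 0.0131
```

```bash
python3 - <<'E'
from h import *
st(); print(abs(robot.get_obs()['dq']).max()); print(robot.sign_off())
E
```

```text
t 14.1 press tcp [9.910e-02 1.000e-04 2.998e-01] F [-0.3 -0.3  2.2] open 0.0131
0.001619385595630658
the job is handed in; nothing more can be done
None
```

The job is done and handed in at 14.1 s of the 72 s allowed; no verdict was reported.

- **Carriage:** I wound the handwheel about 1.5 turns counter-clockwise until it blocked, with about 27 N at the grip. The red nose touches the yellow stop in the picture. A measurement after the lid was up showed the nose had not moved, though the top camera reads about 1.5 mm between nose and stop. That is within its 2 mm calibration and under the 3 mm limit.
- **Lid:** I then took the lid by its black bar and swung it up. The measured lid angle is 1.758 rad against the 1.757 rad target. The horizontal pull is about 0.3 N, the fingers are closed on the bar at 13 mm with a 25 N squeeze, and the arm is still.
- **Bystanders:** The order pad, radio and tray stack look unmoved in the pictures; I did not measure them. The order pad is partly hidden behind the arm in the last one.

No check failed. There was one brief force of about 25 N when first gripping the crank, which I eased straight away.

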